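# Slide the sample carriage home against the reader

## Robot

A 6-joint arm with a two-finger parallel gripper is mounted at the origin on the work surface. World frame = base frame: x ahead of the robot, y to its left, z up, the work surface at z = 0. Lengths are in mm, angles in rad, forces in N, time in s.
With the tool pointing down it reaches from about 350 to 975 mm from the base axis. Payload 7.1 kg.
Tool frame: the origin (TCP) lies at the very end of the fingers, on their centre line; the grasp point (between the pads) lies 19 mm behind it; z points along the fingers, y is the line along which they close (so a half turn about z gives the same grasp; the last joint's range is limited). The gripper opens to 88 mm and grips with 3 to 60 N. Pads are 20 mm wide; open, the fingers measure 115 mm over their backs; the gripper's body (75 mm by 178 mm) begins 61 mm behind the grasp point.
Start: joints at [1.209, 0.423, 1.63, -0, 1.089, -0.019], TCP at [210.046, 588.63, 222.675] pointing down, gripper open.
Joint ranges: [-3, 3], [-0.9, 2.11], [0.09, 2.58], [-1.31, 4.45], [0.11, 2.69], [-2.54, 2.54]. Speed limits (rad/s): [2.39, 2.39, 3.01, 3.14, 3.14, 3.14].

## Interface

Orientations are given as a rotation vector (axis times angle).
In Python, from workcell import get_obs, get_image, job, models gives the robot as it stands.
- The arm moves only by the tool jog_arm, never from a script. Its argument "increments" is one flat list of numbers, 7 for each row, row after row: the turn, a rotation vector about the tool's x, y, z in degrees, then the shift along the tool's x, y, z in mm, then the opening in per cent of the stroke, from 0 (shut) to 100 (fully open). A call has 1 to 12 rows; each row shifts and turns the commanded pose from where the row before left it, along the tool's axes as they then stand; what a row does not reach is not made up. A row lasts 1/8 s, in which the tool goes at most 62.5 mm and 10.7 degrees, less where a joint would pass 70% of its speed; a pose out of reach is approached as far as the arm can. A call is refused whole if a number of a shift passes 62.5 or a number of a turn 10.7, either way. A call with a gripper value outside its range is refused whole. The fingers move at their own pace and stop on an object; the grip force is fixed at half the most. Time passes only in rows, so rows that do not move let the fingers close. It gives the time, the measured TCP pose, the force, the opening and the grip force at its end, in the units of the state.
- get_obs(): the state, without advancing time (a new reading comes with each control period).
- get_image(name): name is "side" or "top"; returns a dict with "pixels" (400x640x3 uint8, blue, green, red), "depth" (400x640 float32, mm along the optical axis (not along the pixel's ray), 0 where there is no reading), "fx", "fy", "cx", "cy" (pixels), "cam_to_world" (4x4, takes a point from camera to world coordinates). Camera axes: x right, y up, looking along -z (the intrinsics and any distortion apply to the point x, -y, -z); pixel columns grow to the right and rows downward; lengths in mm; the calibration is good to about 2 mm. A picture is of the moment at which its call begins.
- job.close_job(): hands the job in; it is judged then, once.
Trained networks look in the newest picture that a camera, given by its name, has taken for a name from the list of things; names that differ only in an ending like _2 or _b are one class to them, and where a whole thing is asked for, a point or a joint stands for the part that bears it (a point fixed in the world has none). Each returns a list of dicts, best first, with "p" (0 to 1); they miss things now and then, are a little off and sometimes report something else, mostly with a low value. They report only what shows in the picture. A call takes as long as a camera call.
- models.look_for(target, camera): "centre" ([x, y, z] in mm, in world coordinates, good to about 4 mm: the middle of the surface that is visible of it).
- models.regions_of(target, camera): "region" (400x640 bool, what is visible of it).
The state is a dict: "t": time; "qpos": joint angles; "qvel": joint speeds; "joint_torque": joint torques, N m; "ee_pos": TCP position; "orientation": TCP orientation; "ft_force": force on the tool from outside, world axes, zero at the start; "moment": the same for the moment, N m; "width": finger opening in mm; "grasp_force": force on a finger pad.
Only numpy, scipy, OpenCV 4.12 (cv2) and the standard library are available. Lean on these libraries where they do the work, as an engineer would, in place of code of your own. Each camera call takes 0.05 s, during which the arm holds its last target. There are 200 camera calls.

## Task

The sample jar rides on a blue carriage that is locked on its slide. With a fingertip press the green lock button on the carriage down and keep it down without letting it up, while you push the carriage along the slide until it is fully home against the reader; then let go and move clear. Nothing is to be grasped or lifted: the jar stays standing upright in its cup, and everything else on the bench stays where it is.

Things in the scene. Friction and masses are not known exactly. Their poses are not given: they have to be found in the camera images.
- rail: Low silver slide channel standing fixed on the bench, 124 mm wide (its x) by 460 mm long (its y), dark side walls 26 mm high. Origin: on the bench surface, on the channel's centre line; the channel runs from y = -190 to y = +270 mm. Its +y axis is the direction from the parked carriage to the reader; z is up. It may stand turned on the bench.
- carriage (a joint): Travel of the blue carriage along the channel's +y, in m: 0 parked, growing towards the reader, 0.125 to 0.195 away. Deck 90 mm wide by 150 mm long, top 30 mm above the bench; it can only slide, and takes about 2 N once unlocked. With the button up, lock teeth hold it to within 1 to 3 mm; they can catch again every 12 mm.
- button (a joint): How far the green lock button is pressed down, in m: 0 up, 0.008 fully down (a hard stop). The lock is free beyond 0.004; a spring pushes it back up, 2 N at the start and 6 N fully down.
- button_top (a point): Centre of the top face of the green lock button, 34 mm (across the channel) by 40 mm (along it), on the rear half of the carriage; 44 mm above the bench when up, 36 mm when fully down. It is open on both sides across the channel, with a white fence before and behind it.
- fence (a point): Top middle of the front one of two white upright fences on the carriage, 50 mm wide across the channel, 6 mm thick, tops 52 mm above the bench. They stand before and behind the button, inner faces 26 mm either side of its centre along the channel, so a fingertip that presses the button can also push against them.
- nose (a point): Middle of the carriage's front end face, 23 mm above the bench. It meets the reader's flat face; it lies 115 mm ahead of the button's centre along the channel.
- reader: Cream and blue optical reader, 100 mm wide, 90 mm long, 73 mm high, clamped fixed across the channel: it is the end stop. Origin: on its flat face that looks at the carriage, on the channel's centre line, at the height of the bench. Its y axis runs along the channel, away from the carriage; the carriage is fully home when the nose is at y = 0 of this frame.
- cup (a point): Centre of the inner floor of the round white cup on the front half of the carriage, 80 mm ahead of the button's centre and 33 mm above the bench; inner radius 25 mm, rim 14 mm above the deck.
- jar: Small loose amber glass jar with white cap, 42 mm across, 40 mm high, 70 g, standing in the carriage's cup; it rides along. Origin: centre of its underside, z up.
- beaker: Clear glass beaker, 60 mm across, 70 mm high, loose, standing on the bench beside the channel; not part of the job. Origin: centre of its underside.
- stopper: White tapered stopper, 44 mm across, 34 mm high, loose, standing on the bench beside the channel; not part of the job. Origin: centre of its underside.
- weight: Brass weight with a knob, 36 mm across, 52 mm high, loose, standing on the bench beside the channel; not part of the job. Origin: centre of its underside.
- bottle: Amber bottle with blue cap, 60 mm across, 120 mm high, loose, standing on the bench beside the channel; not part of the job. Origin: centre of its underside.
- flask: Green glass conical flask, 68 mm across, 78 mm high, loose, standing on the bench beside the channel; not part of the job. Origin: centre of its underside.
- corkring: Flat cork ring, 72 mm across, 22 mm high, loose, standing on the bench beside the channel; not part of the job. Origin: centre of its underside.
- wrench: Steel spanner for the clamps, lying loose on the bench to the robot's right, away from the channel; not part of the job. Origin: on its underside.

How it is judged (in metres and radians):
On the way, in this order (a step that is already met when the one before it is completed fails the run):
1. the lock button is pressed down while the carriage is still at its start (value of joint button above 0.004 m and value of joint carriage below 0.04 m), for 0.1 s.
2. the carriage is home against the reader with the button still down (value of joint button above 0.004 m and y of nose in the frame of reader above -0.003 m), for 0.1 s.
At the end, for the whole second after the job is handed in: The carriage's nose is within 3 mm of the reader's face and at rest, and the jar stands upright (within 0.1 rad) and at rest on the floor of its cup (y of nose in the frame of reader above -0.003 m and velocity of joint carriage between -0.005 and 0.005 m/s and horizontal distance between jar and cup below 0.008 m and angle between jar's own z axis and vertical below 0.1 rad and z of jar in the frame of cup below 0.005 m and linear speed of jar below 0.02 m/s); the robot touches nothing.
It fails at once if the button came up (less than 3 mm down) while the carriage was between its start (15 mm) and the reader (6 mm) (value of joint button below 0.003 m and value of joint carriage above 0.015 m and y of nose in the frame of reader below -0.006 m).
It fails at once if the jar was lifted more than 8 mm in its cup (z of jar in the frame of cup above 0.008 m).
It fails at once if the jar was tipped more than 0.35 rad (angle between jar's own z axis and vertical above 0.35 rad).
It fails at once if another thing on the bench was moved more than 25 mm or lifted more than 15 mm (distance of any of beaker, stopper, weight, bottle, flask, corkring, wrench from where it was at the start of the episode above 0.025 m or height (world z) of any of beaker, stopper, weight, bottle, flask, corkring, wrench above 0.015 m).
It also fails if it takes over 38 s, if anything falls off the work surface, if the arm or the gripper's body presses on something with over 40 N, if the wrist force passes 120 N, or if a joint passes its speed limit or range.

## Working session

There is one attempt and no reset: what is moved stays moved. The work goes in short steps, Python scripts to look and compute and a tool call to move; the robot and the scene stay as the last step left them, time stands still between calls to the robot, and variables do not carry over. Pictures are saved under pics/ and viewed, at most 10 in all, crops included, and the job is handed in when it is done.

Besides the shell and the picture viewer there is one more tool, called after "Emit:" by a JSON object that holds its "api" and its "payload". jog_arm: Moves the arm, as the interface text tells. Its arguments: {"type":"object","properties":{"increments":{"type":"array"}},"required":["increments"]}

```bash
mkdir -p pics; cat > h.py <<'E'
import numpy as np, cv2
from workcell import get_obs, get_image, job, models
def pts(im):
    d=im["depth"]; v,u=np.mgrid[0:400,0:640]
    P=np.stack([(u-im["cx"])/im["fx"]*d,-(v-im["cy"])/im["fy"]*d,-d,np.ones_like(d)],-1)
    return (P@np.array(im["cam_to_world"]).T)[...,:3]
E
python3 - <<'E'
from h import *
for c in ("top","side"):
    im=get_image(c); cv2.imwrite(f"pics/{c}0.png",im["pixels"])
    np.savez(f"{c}0.npz",P=pts(im),I=im["pixels"],d=im["depth"])
    for t in ("button_top","fence","nose","reader","cup","jar","rail","bottle","beaker","flask","stopper","weight","corkring"):
        print(c,t,[(np.round(r["centre"]).tolist(),round(r["p"],2)) for r in models.look_for(t,c)[:3]])
o=get_obs(); print(o["t"],o["ee_pos"],o["orientation"],o["width"],o["ft_force"])
E
```

```text
top button_top [([529.0, -100.0, 45.0], 0.77), ([384.0, -462.0, 8.0], 0.56)]
top fence [([529.0, -61.0, 30.0], 0.85)]
top nose [([534.0, -66.0, 27.0], 0.92)]
top reader [([578.0, 229.0, 72.0], 0.85), ([541.0, -16.0, 77.0], 0.71), ([404.0, 69.0, 33.0], 0.71)]
top cup [([528.0, -62.0, 28.0], 0.61), ([700.0, 0.0, 78.0], 0.61)]
top jar [([538.0, -16.0, 74.0], 0.55)]
top rail [([545.0, 34.0, 14.0], 0.71), ([701.0, 0.0, 80.0], 0.31)]
top bottle [([700.0, -3.0, 80.0], 0.83)]
top beaker [([438.0, 181.0, 40.0], 0.8)]
top flask [([717.0, 136.0, 35.0], 0.68), ([436.0, 183.0, 40.0], 0.59), ([383.0, -462.0, 7.0], 0.34)]
top stopper [([402.0, 68.0, 30.0], 0.81)]
top weight [([406.0, -15.0, 31.0], 0.78)]
top corkring [([676.0, -125.0, 20.0], 0.79), ([546.0, 35.0, 17.0], 0.61)]
side button_top [([531.0, -95.0, 47.0], 0.5)]
side fence [([520.0, -73.0, 33.0], 0.82)]
side nose [([521.0, -78.0, 31.0], 0.89)]
side reader [([567.0, 213.0, 69.0], 0.75), ([530.0, -92.0, 43.0], 0.38)]
side cup [([520.0, -75.0, 35.0], 0.83), ([402.0, 57.0, 34.0], 0.57), ([534.0, -14.0, 19.0], 0.18)]
side jar [([536.0, -25.0, 68.0], 0.76), ([438.0, 166.0, 48.0], 0.47), ([518.0, -76.0, 28.0], 0.19)]
side rail [([535.0, -9.0, 21.0], 0.74)]
side bottle [([698.0, -11.0, 68.0], 0.63), ([568.0, 213.0, 68.0], 0.5)]
side beaker [([440.0, 165.0, 47.0], 0.74)]
side flask [([713.0, 134.0, 32.0], 0.85)]
side stopper [([516.0, -75.0, 32.0], 0.63), ([398.0, 60.0, 35.0], 0.56)]
side weight [([520.0, -76.0, 32.0], 0.67), ([398.0, -23.0, 28.0], 0.61)]
side corkring [([677.0, -129.0, 19.0], 0.82)]
1.4 [210.03466697 588.61984459 222.67230363] [-5.35770729e-01 -3.09555276e+00  4.51512656e-05] 87.66000551469513 [ 0.31641153  0.53013434 -0.82749274]
```

```bash
python3 - <<'E'
from h import *
D=np.load("top0.npz");P,I=D["P"],D["I"]
hsv=cv2.cvtColor(I,cv2.COLOR_BGR2HSV)
def rep(n,m):
    q=P[m]; r=cv2.minAreaRect(q[:,:2].astype(np.float32)); print(n,len(q),q.mean(0).round(1),np.median(q[:,2]).round(1),np.round(r[0],1),np.round(r[1],1),round(r[2],1))
near=lambda x,y,rx,ry:(abs(P[...,0]-x)<rx)&(abs(P[...,1]-y)<ry)&(D["d"]>0)
h,s,v=[hsv[...,i] for i in range(3)]
rep("green",near(529,-100,35,35)&(h>40)&(h<85)&(s>90))
rep("deck",near(535,-60,90,110)&(h>95)&(h<130)&(s>100)&(abs(P[...,2]-30)<5))
rep("white hi",near(529,-100,40,50)&(s<60)&(abs(P[...,2]-52)<5))
rep("reader",near(575,215,90,90)&(P[...,2]>62))
rep("jar",near(538,-16,35,35)&(P[...,2]>66))
rep("chan",near(550,40,150,260)&(s<60)&(P[...,2]>2)&(P[...,2]<12))
for r in (np.radians(8),):pass
E
```

```text
green 259 [530.4 -93.1  42. ] 42.6 [530.8 -93.2] [41.3 35.2] 80.1
deck 1185 [537.3 -53.1  28.9] 29.0 [537.2 -53.5] [147.5  87.6] 80.9
white hi 110 [529.3 -94.   51.1] 51.1 [529.9 -94.1] [63.8 49.4] 81.3
reader 1833 [582.5 235.4  71.8] 71.9 [583. 237.] [ 94.2 101.9] 80.9
jar 215 [542.2 -14.8  71.6] 71.6 [542.8 -14.7] [35.6 37. ] 42.7
chan 4206 [549.   73.9   6.6] 6.6 [549.6  40.3] [299.6 518.5] 0.1
```

View pics/top0.png

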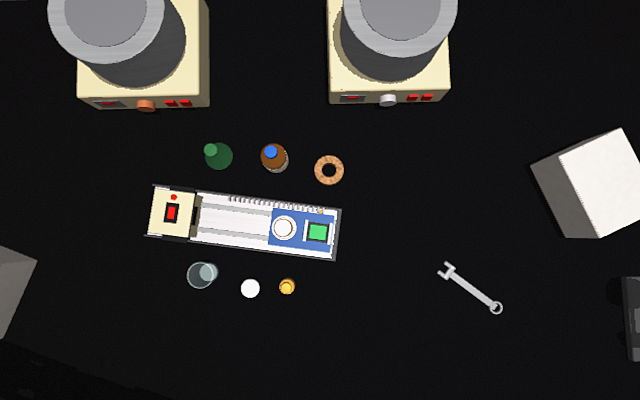

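View pics/side0.png

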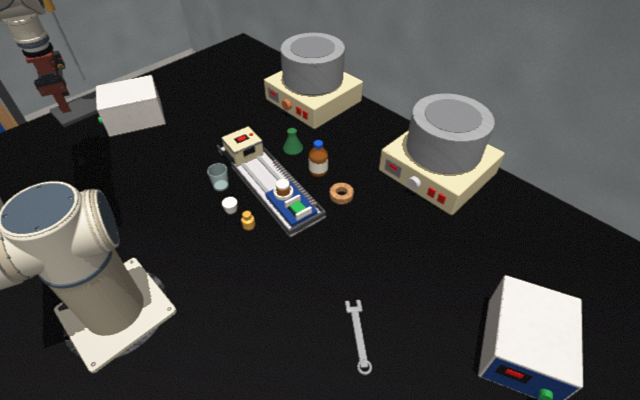

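Emit:
{"api": "jog_arm", "payload": {"increments": [0,0,10,0,0,0,0,0,0,10,0,0,0,0,0,0,10,0,0,0,0,0,0,10,0,0,0,0,0,0,10,0,0,0,0,0,0,10,0,0,0,0,0,0,10,0,0,0,0,0,0,9.4,0,0,0,0]}}

```text
t: 2.4
ee_pos: [210.0, 588.6, 222.7]
orientation: [-2.395, -2.033, 0.0]
ft_force: [-0.9, 0.8, -0.6]
width: 11.7
grasp_force: 0.0
```

Emit:
{"api": "jog_arm", "payload": {"increments": [0,0,0,-48,32,0,0,0,0,0,-48,32,0,0,0,0,0,-48,32,0,0,0,0,0,-48,32,0,0,0,0,0,-48,32,0,0,0,0,0,-48,32,0,0,0,0,0,-48,32,0,0,0,0,0,-48,32,0,0,0,0,0,-48,32,0,0,0,0,0,-48,32,0,0,0,0,0,-48,32,0,0,0,0,0,-48,32,0,0]}}

```text
t: 3.9
ee_pos: [499.5, -42.5, 223.0]
orientation: [2.39, 2.039, 0.001]
ft_force: [0.9, 0.2, 0.6]
width: 0.8
grasp_force: 0.0
```

Emit:
{"api": "jog_arm", "payload": {"increments": [0,0,0,-37,39,0,0,0,0,0,0,0,48,0,0,0,0,0,0,50,0,0,0,0,0,0,45,0,0,0,0,0,0,0,0,0,0,0,0,0,0,0]}}

```text
t: 4.65
ee_pos: [532.4, -83.4, 81.0]
orientation: [2.389, 2.039, 0.001]
ft_force: [-0.0, 0.2, -0.5]
width: 0.3
grasp_force: 0.0
```

```bash
python3 - <<'E'
from h import *
for c in ("side","top"):
    im=get_image(c); I=im["pixels"]; M=np.linalg.inv(np.array(im["cam_to_world"]))
    q=M@np.array([531,-90,50,1.]); u=int(im["cx"]+im["fx"]*q[0]/-q[2]); v=int(im["cy"]-im["fy"]*q[1]/-q[2])
    u0,v0=max(u-60,0),max(v-50,0); print(c,u0,v0)
    cv2.imwrite(f"pics/{c}1.png",cv2.resize(I[v0:v0+90,u0:u0+120],None,fx=6,fy=6,interpolation=cv2.INTER_CUBIC))
o=get_obs(); print(o["t"],o["ee_pos"],o["ft_force"],o["width"])
E
```

```text
side 236 154
top 255 181
4.75 [533.03523584 -83.44853404  81.76059078] [-0.01472469 -0.48173557 -0.29166985] 0.25822623216204793
```

View pics/side1.png

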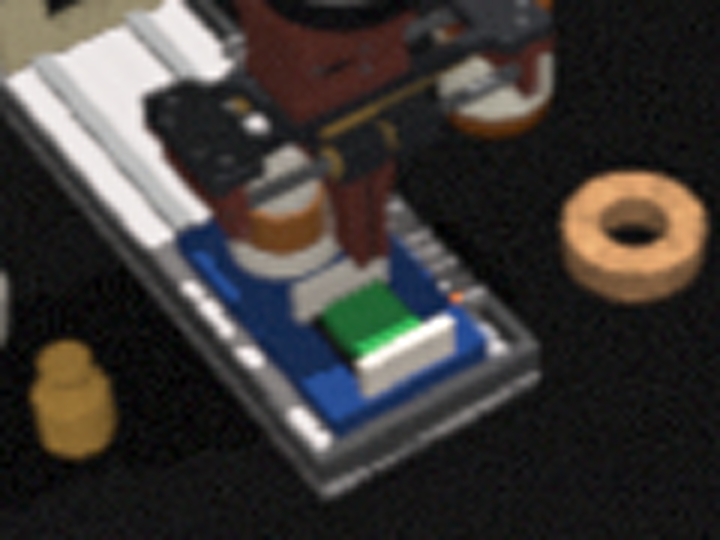

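Emit:
{"api": "jog_arm", "payload": {"increments": [0,0,0,-2.5,0,20,0,0,0,0,0,0,12,0,0,0,0,0,0,4,0,0,0,0,0,0,0,0]}}

```text
t: 5.25
ee_pos: [531.2, -85.7, 44.1]
orientation: [2.389, 2.039, 0.0]
ft_force: [-1.3, 0.1, 2.7]
width: 0.8
grasp_force: 0.9
```

Emit:
{"api": "jog_arm", "payload": {"increments": [0,0,0,0,0,3,0,0,0,0,0,0,3,0,0,0,0,0,0,2,0,0,0,0,0,0,0,0,0,0,0,0,0,0,0]}}

```text
t: 5.88
ee_pos: [531.4, -85.7, 36.2]
orientation: [2.389, 2.039, 0.001]
ft_force: [-0.9, 0.7, 8.3]
width: 0.6
grasp_force: 4.7
```

Emit:
{"api": "jog_arm", "payload": {"increments": [0,0,0,0,0,1,0,0,0,0,1,0,0,0,0,0,0,1,0,0,0,0,0,0,2,0,0,0,0,0,0,2,0,0,0,0,0,0,3,0,0,0,0,0,0,3,0,0,0,0,0,0,3,0,0,0,0,0,0,3,0,0,0,0,0,0,2,0,0,0,0,0,0,0,0,0,0]}}

```text
t: 7.25
ee_pos: [534.6, -65.9, 36.0]
orientation: [2.389, 2.039, 0.001]
ft_force: [-4.2, 1.7, 18.1]
width: 0.4
grasp_force: 9.4
```

```bash
python3 - <<'E'
from h import *
im=get_image("side"); P=pts(im); I=im["pixels"]; cv2.imwrite("pics/side2.png",cv2.resize(I[140:240,220:340],None,fx=6,fy=6,interpolation=cv2.INTER_CUBIC))
D=np.load("side0.npz"); u=np.array([.156,.988,0])
for p,i in ((D["P"],D["I"]),(P,I)):
    h,s,v=cv2.split(cv2.cvtColor(i,cv2.COLOR_BGR2HSV))
    m=(h>95)&(h<130)&(s>100)&(abs(p[...,2]-29)<5)&(abs(p[...,0]-530)<100)&(abs(p[...,1]+60)<110)
    a=p[m]@u; print(m.sum(),np.percentile(a,[1,5,95,99]).round(1))
o=get_obs(); print(o["t"],o["ee_pos"],o["ft_force"])
E
```

```text
474 [-46.1 -45.4  92.6 100.3]
310 [-27.4 -25.8  59.5  80.4]
7.3 [534.62709357 -65.92700052  36.04051928] [-4.67106518  0.58903486 18.81013145]
```

View pics/side2.png

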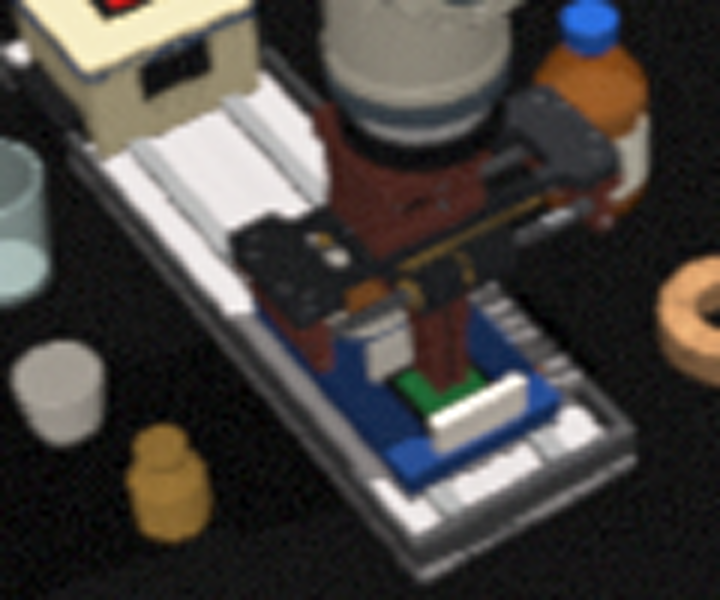

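Emit:
{"api": "jog_arm", "payload": {"increments": [0,0,0,4,0,0,0,0,0,0,6,0,0,0,0,0,0,8,0,0,0,0,0,0,8,0,0,0,0,0,0,8,0,0,0,0,0,0,8,0,0,0,0,0,0,8,0,0,0,0,0,0,8,0,0,0,0,0,0,8,0,0,0,0,0,0,8,0,0,0,0,0,0,6,0,0,0,0,0,0,4,0,0,0]}}

```text
t: 8.8
ee_pos: [548.0, 17.2, 36.1]
orientation: [2.389, 2.039, 0.001]
ft_force: [-4.2, -1.4, 18.3]
width: 0.3
grasp_force: 9.0
```

Emit:
{"api": "jog_arm", "payload": {"increments": [0,0,0,4,0,0,0,0,0,0,6,0,0,0,0,0,0,8,0,0,0,0,0,0,8,0,0,0,0,0,0,8,0,0,0,0,0,0,7,0,0,0,0,0,0,5,0,0,0,0,0,0,4,0,0,0,0,0,0,2,0,0,0,0,0,0,2,0,0,0,0,0,0,2,0,0,0,0,0,0,2,0,0,0]}}

```text
t: 10.3
ee_pos: [557.2, 74.3, 36.1]
orientation: [2.389, 2.039, 0.002]
ft_force: [-4.3, -0.7, 16.1]
width: 0.6
grasp_force: 8.6
```

Emit:
{"api": "jog_arm", "payload": {"increments": [0,0,0,1.5,0,0,0,0,0,0,1.5,0,0,0,0,0,0,1.5,0,0,0,0,0,0,1.5,0,0,0,0,0,0,1.5,0,0,0,0,0,0,1.5,0,0,0,0,0,0,1.5,0,0,0,0,0,0,1.5,0,0,0]}}

```text
t: 11.3
ee_pos: [559.1, 86.2, 36.1]
orientation: [2.389, 2.039, 0.002]
ft_force: [-4.6, -1.6, 17.3]
width: 0.2
grasp_force: 8.5
```

```bash
python3 - <<'E'
from h import *
im=get_image("side"); I=im["pixels"]; cv2.imwrite("pics/side3.png",cv2.resize(I[100:220,190:310],None,fx=5,fy=5,interpolation=cv2.INTER_CUBIC))
o=get_obs(); print(o["t"],o["ee_pos"],o["ft_force"])
E
```

```text
11.35 [559.05967934  86.37949658  36.06553096] [-3.6505491  -0.68084161 15.38900261]
```

View pics/side3.png

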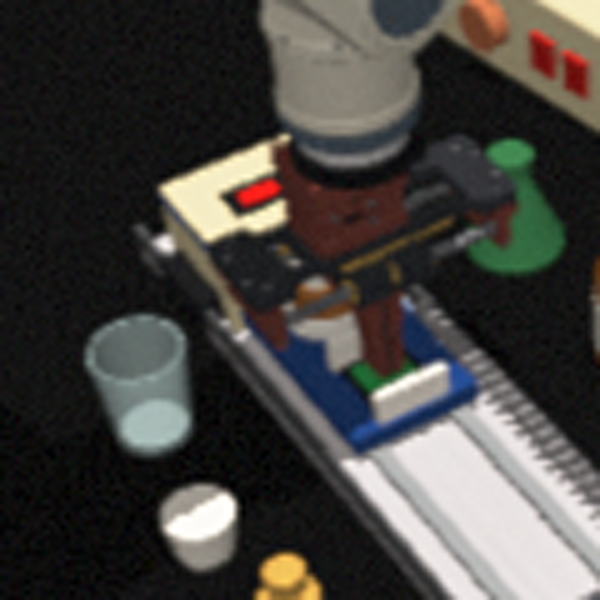

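Emit:
{"api": "jog_arm", "payload": {"increments": [0,0,0,1.5,0,0,0,0,0,0,1.5,0,0,0,0,0,0,1.5,0,0,0,0,0,0,1.5,0,0,0]}}

```text
t: 11.85
ee_pos: [560.1, 90.4, 36.0]
orientation: [2.387, 2.039, -0.001]
ft_force: [-3.0, -11.2, 18.0]
width: 0.6
grasp_force: 8.4
```

Emit:
{"api": "jog_arm", "payload": {"increments": [0,0,0,1,0,0,0,0,0,0,1,0,0,0,0,0,0,1,0,0,0,0,0,0,1,0,0,0,0,0,0,0,0,0,0]}}

```text
t: 12.48
ee_pos: [561.2, 94.6, 36.1]
orientation: [2.387, 2.039, 0.001]
ft_force: [-1.6, -9.2, 15.4]
width: 0.5
grasp_force: 7.8
```

```bash
python3 - <<'E'
from h import *
im=get_image("side"); P=pts(im); I=im["pixels"]; cv2.imwrite("pics/side4.png",cv2.resize(I[100:220,190:310],None,fx=5,fy=5,interpolation=cv2.INTER_CUBIC))
D=np.load("side0.npz"); u=np.array([.156,.988,0])
for p,i in ((D["P"],D["I"]),(P,I)):
    h,s,v=cv2.split(cv2.cvtColor(i,cv2.COLOR_BGR2HSV))
    m=(h>95)&(h<130)&(s>100)&(abs(p[...,2]-29)<5)&(abs(p[...,0]-540)<100)&(abs(p[...,1]-20)<190)
    a=p[m]@u; print(m.sum(),np.percentile(a,[1,5,95,99]).round(1))
o=get_obs(); print(o["t"],o["ee_pos"],o["ft_force"])
E
```

```text
474 [-46.1 -45.4  92.6 100.3]
285 [128.3 129.6 233.6 258.1]
12.525 [561.16550582  94.61346139  36.05984099] [ -1.58034496 -10.1537341   14.74329803]
```

View pics/side4.png

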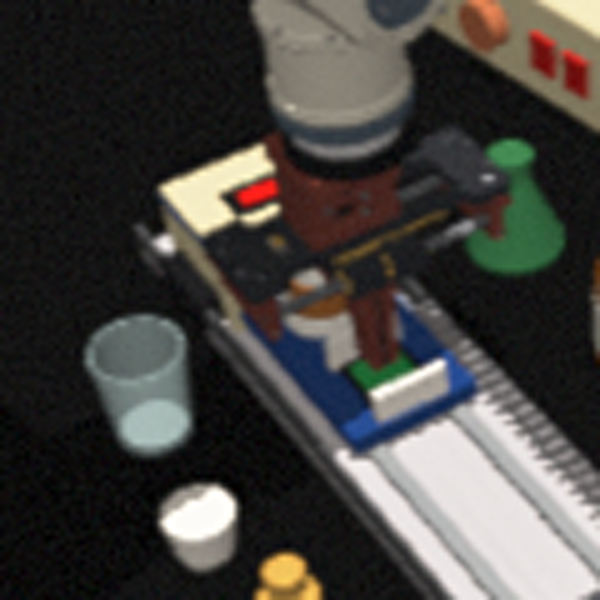

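Emit:
{"api": "jog_arm", "payload": {"increments": [0,0,0,0,0,-2,0,0,0,0,0,0,-3,0,0,0,0,0,0,-5,0,0,0,0,0,0,-10,0,0,0,0,0,0,-30,0,0,0,0,0,0,-50,0,0,0,0,0,0,-50,0,0,0,0,0,-50,0,-30,0,0,0,0,-50,0,0,0,0,0,0,-50,0,0,0,0,0,0,-50,0,0,0,0,0,0,0,0,0,0]}}

```text
invalid input
```

```bash
python3 - <<'E'
from h import *
im=get_image("top"); P=pts(im); I=im["pixels"]; cv2.imwrite("pics/top5.png",cv2.resize(I[130:310,130:370],None,fx=3,fy=3,interpolation=cv2.INTER_CUBIC))
h,s,v=cv2.split(cv2.cvtColor(I,cv2.COLOR_BGR2HSV))
u=np.array([.156,.988,0])
m=(h>40)&(h<85)&(s>90)&(abs(P[...,2]-42)<6)&(abs(P[...,0]-558)<40)&(abs(P[...,1]-78)<60)
print(m.sum(),P[m].mean(0).round(1), (P[m].mean(0)-[530.4,-93.1,42])@u)
o=get_obs(); print(o["t"],o["ee_pos"],o["ft_force"])
E
```

```text
15 [554.9  68.6  36.6] 163.5775314424592
12.575 [561.15110346  94.60061797  36.05078547] [-1.58677527 -8.87035712 14.50871922]
```

View pics/top5.png

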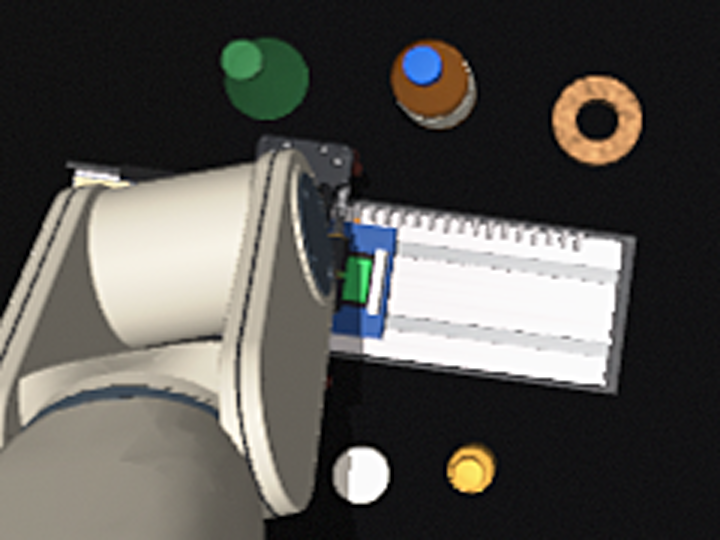

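The move was refused because one row had the wrong length, so the arm hasn't moved and the picture shows it still pressing. I'll resend it corrected.

Emit:
{"api": "jog_arm", "payload": {"increments": [0,0,0,0,0,-2,0,0,0,0,0,0,-3,0,0,0,0,0,0,-5,0,0,0,0,0,0,-10,0,0,0,0,0,0,-30,0,0,0,0,0,0,-50,0,0,0,0,0,0,-50,0,0,0,0,-50,0,-30,0,0,0,0,-50,0,0,0,0,0,0,-50,0,0,0,0,0,0,-50,0,0,0,0,0,0,0,0,0,0]}}

```text
t: 14.08
ee_pos: [528.4, -103.8, 215.4]
orientation: [2.393, 2.034, 0.002]
ft_force: [1.5, -0.6, 0.5]
width: 0.5
grasp_force: 0.0
```

```bash
python3 - <<'E'
from h import *
im=get_image("top"); P=pts(im); I=im["pixels"]; cv2.imwrite("pics/top6.png",cv2.resize(I[130:310,130:370],None,fx=3,fy=3,interpolation=cv2.INTER_CUBIC))
h,s,v=cv2.split(cv2.cvtColor(I,cv2.COLOR_BGR2HSV))
u=np.array([.156,.988,0])
m=(h>40)&(h<85)&(s>90)&(abs(P[...,2]-42)<6)&(abs(P[...,0]-558)<40)&(abs(P[...,1]-78)<60)
print(m.sum(),P[m].mean(0).round(1), (P[m].mean(0)-[530.4,-93.1,42])@u)
o=get_obs(); print(o["t"],o["ee_pos"],o["ft_force"])
E
```

```text
231 [557.6  78.9  39. ] 174.13693197886136
14.125 [ 528.6209676  -102.31012574  215.24614338] [-0.07716124  0.56835355 -0.46747565]
```

View pics/top6.png

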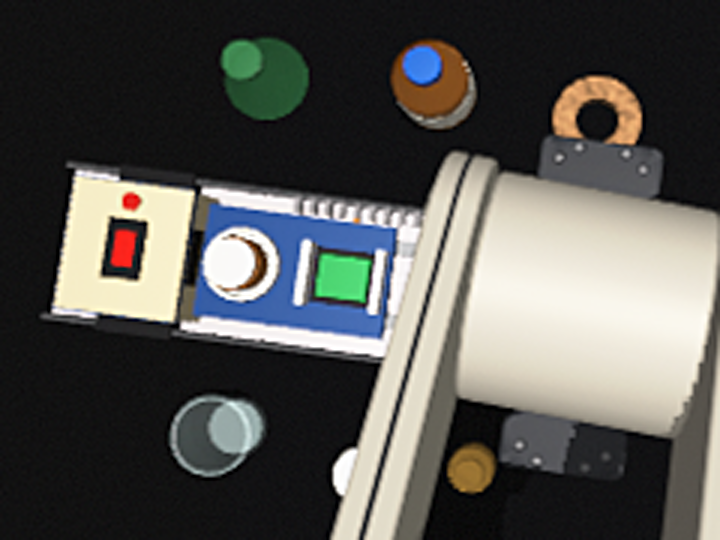

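```bash
python3 -c "
from workcell import job
print(job.close_job())"
```

```text
the job is handed in; nothing more can be done
None
```

The carriage was pushed about 174 mm to a firm stop at the reader with the lock button held down throughout. The jar is upright in its cup, the arm is clear, and the job is handed in (no verdict came back).

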